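# Set the fence of the bread-slicing board and tighten its wing nut

### The job

The fence of the bread-slicing board has come loose. Push it away from you along the board until its wall rests fully against the two stop dowels, then turn its wing nut clockwise (seen from above) with repeated strokes of a fingertip against its wings until it is snug, with the fence still home. Only push and stroke: do not pinch or force the nut or the fence, and leave the other things standing where they are.

Things in the scene. Friction and masses are not known exactly. Their poses are not given: they have to be found in the camera images.
- bread_board: wooden bread-slicing board, 280 x 180 mm, fixed; origin under its centre on the worktop; x runs along its length from the near to the far end, y to its left, z up. Top at z = 22 mm. Knife guide: four posts to z = 82 mm at x = 103 to 127, y = +-75 to 89 mm. Stop dowels: 12 mm thick, to z = 44 mm, at x = 86, y = +-55 mm
- fence (a joint): place of the sliding fence, m: 0 = home, wall against both stop dowels (hard stop); grows as it stands nearer the robot (board's -x), at most 0.06, starts 0.02 to 0.05. Friction about 3 N plus 8 N per m/s; stays where left; a snug nut adds no friction
- fence_face (a point): mid-width of the near face of the fence's wall, 62 mm above the worktop; axes as the board's; travels with the fence. The wooden fence is an L, 150 mm wide (board's y): a wall 12 mm thick, its top 82 mm above the worktop, on the far edge of a flat foot. The wall can be pushed toward +x beside the nut, 35 to 75 mm left or right of the middle
- stud_foot (a point): where the upright stud (8 mm thick, 34 mm long) leaves the top of the fence's foot, 32 mm above the worktop; axes as the board's; travels with the fence. The foot, 10 mm thick, reaches 36 mm along the board's x before and beyond this point; the wall's near face stands 36 mm beyond it
- wings (a point): steel wing nut on the stud: this point is on the axis at mid-height of the two wings, 18 mm above stud_foot when snug; x runs along the wings and turns with them. Wings reach 31 mm from the axis, 5 mm thick; their ears (11 to 31 mm from the axis) stand 8 to 28 mm above stud_foot when snug. Hub 10 mm radius, 16 mm high
- wing_nut (a joint): turn of the wing nut, rad: 0 = snug (hard stop, the wings then lie along the board's x, square to the wall); grows anticlockwise seen from above (unscrewing), at most 7, starts 3.5 to 6; tightening, clockwise, lowers it to 0. Rises 0.4 mm per rad. Friction about 0.03 N m (a little over 1 N at the wings); stays where left
- shot_glass: bystander: small straight glass standing on the near left part of the board, 48 x 48 x 60 mm, loose; origin at the centre of its underside
- salt_shaker: bystander: glass salt shaker with a grey cap, to the right of the board, 44 x 44 x 90 mm, loose; origin at the centre of its underside
- tin_small: bystander: low round food tin, to the left of the board, 75 x 75 x 58 mm, loose; origin at the centre of its underside
- espresso_mug: bystander: small green cup, at the near left of the board, 64 x 89 x 48 mm, loose; origin at the centre of its underside
- peg_b: bystander: wooden clothes peg lying to the left, between the tin and the wooden spoon, 15 x 72 x 12 mm, loose; origin at the centre of its underside
- wooden_spoon: bystander: wooden spoon lying far to the left, 311 x 44 x 14 mm, loose; origin at the centre of its underside

How it is judged:
On the way, in this order (a step that is already met when the one before it is completed fails the run):
1. the fence rests against the stop dowels (value of joint fence below 0.004 m), for 0.2 s.
2. the wing nut is snug (value of joint wing_nut below 0.2 rad and value of joint fence below 0.004 m), for 0.2 s.
At the end, for the whole second after the job is handed in: The fence is within 4 mm of its stop dowels, the wing nut is within 0.2 rad of snug and at rest (all of step 2 and velocity of joint wing_nut between -0.05 and 0.05 rad/s); the robot touches nothing.
It fails at once if the nut is pinched or forced (more than 38 N between fingers and nut) (contact force between the fingers and wing_nut above 38 N).
It fails at once if the fence or board is pinched or forced (more than 45 N between fingers and the board with all it carries) (contact force between the fingers and bread_board above 45 N).
It fails at once if a bystander is moved by more than 25 mm or lifted (distance of any of shot_glass, salt_shaker, tin_small, espresso_mug, peg_b, wooden_spoon from where it was at the start of the episode above 0.025 m).
It also fails if it takes over 64 s, if anything falls off the work surface, if the arm or the gripper's body presses on something with over 40 N, if the wrist force passes 120 N, or if a joint passes its speed limit or range.

### The arm

A 6-joint arm with a two-finger parallel gripper is mounted at the origin on a cart in front of the work surface, level with it; the furniture and walls round the work are solid. World frame = base frame: x ahead of the robot, y to its left, z up, the work surface at z = 0. Lengths are in m, angles in rad, forces in N, time in s.
With the tool pointing down it reaches from about 0.275 to 0.75 m from the base axis. Payload 10.2 kg.
Tool frame: the origin (TCP) lies at the very end of the fingers, on their centre line; the grasp point (between the pads) lies 19 mm behind it; z points along the fingers, y is the line along which they close (so a half turn about z gives the same grasp; the last joint's range is limited). The gripper opens to 85 mm and grips with 20 to 120 N. Pads are 22 mm wide; open, the fingers measure 114 mm over their backs; the gripper's body (76 mm by 85 mm) begins 54 mm behind the grasp point. The pads swing forward as they close: fully open they stand 13 mm farther back than shut.
Start: joints at [1.043, 0.313, 1.498, -0, 1.331, -0.223], TCP at [0.158, 0.501, 0.231] pointing down, gripper open.
Joint ranges: [-2.94, 2.94], [-0.97, 2.17], [0.19, 2.56], [-1.23, 4.37], [0.02, 3.11], [-2.88, 2.88]. Speed limits (rad/s): [2.39, 2.39, 3.01, 3.14, 3.14, 3.14].

### API

Orientations are given as a unit quaternion [w, x, y, z].
In Python, from workcell import read_state, snapshot, close_job gives the robot as it stands.
- The arm moves only by the tool arm_command, never from a script. Its argument "plan" is a list that holds one entry, the list of rows, each a list of 4 numbers: the shift along the tool's x, y, z in units of 40 mm (1.0 is 40 mm), then the turn about the tool's z in units of 6 degrees (1.0 is 6 degrees). In form: [[[tx, ty, tz, spin], ...]]. A call has 1 to 12 rows; each row shifts and turns the commanded pose from where the row before left it, along the tool's axes as they then stand; what a row does not reach is not made up. A row lasts 1/12 s, in which the tool goes at most 41.7 mm and 7.16 degrees, less where a joint would pass 70% of its speed; a pose out of reach is approached as far as the arm can. A call is refused whole if a number of a shift passes 1 or a number of a turn 1, either way. A call with a gripper value outside its range is refused whole. "gripper" is the finger opening in mm, from 0 to 85.4, set as the call begins (left out, the last holds). The fingers move at their own pace and stop on an object; the grip force is fixed at half the most. Time passes only in rows, so rows that do not move let the fingers close. It gives the time, the measured TCP pose, the force, the opening and the grip force at its end, in the units of the state.
- read_state(): the state, without advancing time (a new reading comes with each control period).
- snapshot(name): name is "scene" or "top" or "wrist"; returns a dict with "image" (384x512x3 uint8, red, green, blue), "depth" (384x512 float32, m along the optical axis (not along the pixel's ray), 0 where there is no reading), "camera_matrix" (3x3 intrinsics, pixels), "xyz" and "rotation" of the camera in the world. Camera axes: x right, y up, looking along -z (the intrinsics and any distortion apply to the point x, -y, -z); pixel columns grow to the right and rows downward; lengths in m; the calibration is good to about 2 mm. A picture is of the moment at which its call begins.
- close_job(): hands the job in; it is judged then, once.
The state is a dict: "time_s": time; "joint_pos": joint angles; "qd": joint speeds; "joint_efforts": joint torques, N m; "eef_pos": TCP position; "eef_rot": TCP orientation; "contact_force": force on the tool from outside, world axes, zero at the start; "wrist_torque": the same for the moment, N m; "grip_width": finger opening in m; "grip_force": force on a finger pad.
Only numpy, scipy, OpenCV 4.12 (cv2) and the standard library are available. Lean on these libraries where they do the work, as an engineer would, in place of code of your own. Each camera call takes 0.05 s, during which the arm holds its last target. There are 200 camera calls.

## Working session

There is one attempt and no reset: what is moved stays moved. The work goes in short steps, Python scripts to look and compute and a tool call to move; the robot and the scene stay as the last step left them, time stands still between calls to the robot, and variables do not carry over. Pictures are saved under pics/ and viewed, at most 10 in all, crops included, and the job is handed in when it is done.

Besides the shell and the picture viewer there is one more tool, called after "Emit:" as name([rows], argument=value, ...), one row to a line, values as JSON. arm_command: Moves the arm, as the interface text tells. Its arguments: {"type":"object","properties":{"plan":{"type":"array"},"gripper":{"type":"number"}},"required":["plan"]}

```bash
ls; mkdir -p pics; cat > h.py <<'E'
import numpy as np, cv2
from workcell import read_state, snapshot, close_job
def save(s,n): cv2.imwrite('pics/'+n+'.png', cv2.cvtColor(s['image'],cv2.COLOR_RGB2BGR))
def cloud(s):
    K=s['camera_matrix'];d=s['depth'];v,u=np.mgrid[:384,:512]
    p=np.stack([(u-K[0,2])/K[0,0]*d,-(v-K[1,2])/K[1,1]*d,-d],-1)
    R=np.array(s['rotation'])
    if R.shape!=(3,3):
        from scipy.spatial.transform import Rotation as Q
        R=Q.from_quat(np.r_[R[1:],R[0]]).as_matrix()
    return p@R.T+s['xyz']
E
python3 - <<'E'
from h import *
st=read_state();print(st['eef_pos'],st['eef_rot'],st['time_s'],st['grip_width'])
a=snapshot('scene');save(a,'scene');b=snapshot('top');save(b,'top')
print(a['xyz'],b['xyz'],b['camera_matrix'],np.array(b['rotation']).round(3))
np.savez('top.npz',img=b['image'],p=cloud(b));np.savez('scene.npz',img=a['image'],p=cloud(a))
E
```

```text
pics
[0.1574209  0.50056404 0.23072064] [-2.53414184e-04  1.51809418e-01  9.88409554e-01 -6.25247951e-04] 0.0 0.08556576899594912
[-0.33011691 -0.31370182  0.98920462] [0.40279635 0.02643275 1.38539008] [[392.76454104   0.         255.20865414]
 [  0.         392.76454104 192.50771498]
 [  0.           0.           1.        ]] [-0.696 -0.024  0.019  0.717]
```

View pics/top.png

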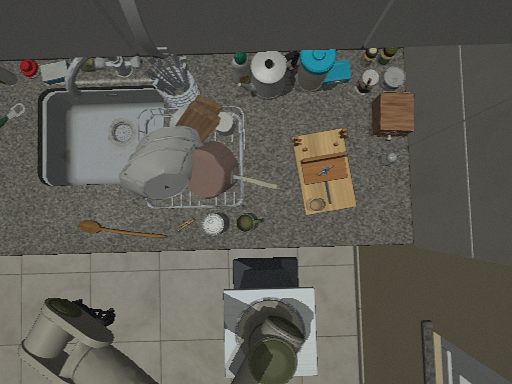

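View pics/scene.png

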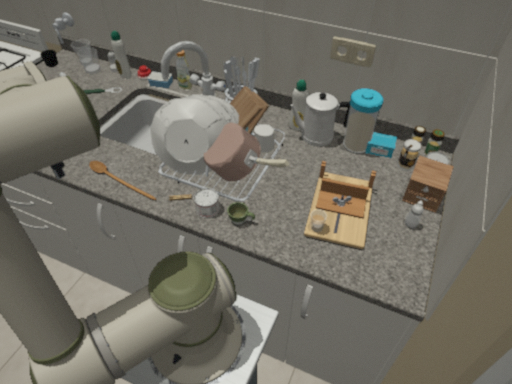

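The top view shows the board at about (325,172), with its far end up. The fence's red foot and wing nut are at about (325,170) and the glass is at (317,205). Next I measure the board pose.

```bash
python3 - <<'E'
from h import *
d=np.load('top.npz');im=d['img'];p=d['p']
hsv=cv2.cvtColor(im,cv2.COLOR_RGB2HSV)
roi=np.zeros((384,512),bool);roi[120:222,285:362]=1
z=p[...,2]
m=roi&(hsv[...,1]>70)&(z>.012)&(z<.13)
q=p[m]
print(m.sum(),q.min(0),q.max(0))
top=roi&(abs(z-.022)<.006)&(hsv[...,1]>70)
r=cv2.minAreaRect((p[m&(z<.04)][:,:2]*1000).astype(np.float32));print('rect',r)
print('boxpts',cv2.boxPoints(r))
hi=roi&(z>.07)&(z<.095);print('hi',[(u,v,*(p[v,u]*1000).round()) for v,u in np.argwhere(hi)])
c=cv2.resize(im[120:222,285:362],None,fx=6,fy=5.8,interpolation=cv2.INTER_CUBIC)[:,:,::-1]
cv2.imwrite('pics/c.png',c)
for u,v in [(323,171),(317,205),(391,157)]: print(u,v,p[v,u])
E
```

```text
3927 [ 0.40436498 -0.31373587  0.01210584] [ 0.70244551 -0.09984347  0.08776326]
rect ((552.9378662109375, -206.53353881835938), (279.8164367675781, 180.48629760742188), 8.301346778869629)
boxpts [[ 401.4663  -137.43579]
 [ 427.52478 -316.031  ]
 [ 704.4094  -275.6313 ]
 [ 678.35095  -97.03607]]
hi [(np.int64(344), np.int64(128), np.float64(689.0), np.float64(-270.0), np.float64(81.0)), (np.int64(345), np.int64(128), np.float64(689.0), np.float64(-274.0), np.float64(79.0)), (np.int64(346), np.int64(128), np.float64(689.0), np.float64(-277.0), np.float64(78.0)), (np.int64(342), np.int64(129), np.float64(686.0), np.float64(-263.0), np.float64(79.0)), (np.int64(343), np.int64(129), np.float64(686.0), np.float64(-267.0), np.float64(77.0)), (np.int64(344), np.int64(129), np.float64(685.0), np.float64(-270.0), np.float64(81.0)), (np.int64(345), np.int64(129), np.float64(685.0), np.float64(-272.0), np.float64(83.0)), (np.int64(346), np.int64(129), np.float64(684.0), np.float64(-275.0), np.float64(85.0)), (np.int64(342), np.int64(130), np.float64(684.0), np.float64(-264.0), np.float64(73.0))
[... 23291 characters left out ...]
(-178.0), np.float64(87.0)), (np.int64(314), np.int64(211), np.float64(414.0), np.float64(-158.0), np.float64(84.0)), (np.int64(315), np.int64(211), np.float64(414.0), np.float64(-162.0), np.float64(84.0)), (np.int64(316), np.int64(211), np.float64(414.0), np.float64(-165.0), np.float64(81.0)), (np.int64(317), np.int64(211), np.float64(413.0), np.float64(-168.0), np.float64(86.0)), (np.int64(318), np.int64(211), np.float64(413.0), np.float64(-172.0), np.float64(80.0)), (np.int64(319), np.int64(211), np.float64(413.0), np.float64(-175.0), np.float64(79.0))]
323 171 [ 0.54934672 -0.19870649  0.05095078]
317 205 [ 0.43377392 -0.17170003  0.0648296 ]
391 157 [ 0.58413752 -0.41717943  0.09486431]
```

View pics/c.png

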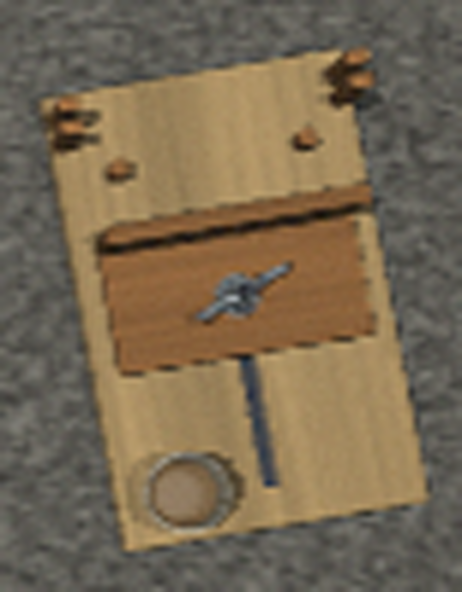

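Board: centre about (0.553, -0.2065), yaw 8.3° (280 x 180 fits). The fence is about 32 mm from home. The wings lie at about 112° to the board's x, so the nut is at about 5.1 rad. I'll raise the tool and line it up with the board first.

Emit:
arm_command([
  [[0,0,-1,-1],[0,0,-1,-1],[0,0,-0.5,-1],[0,0,0,-1],[0,0,0,-0.3],[0,0,0,0]],
], gripper=85)

```text
time_s: 0.6
eef_pos: [0.1575, 0.5008, 0.3312]
eef_rot: [-0.0, -0.073, 0.997, -0.0]
contact_force: [0.0, 0.1, -0.7]
grip_width: 0.0848
grip_force: 0.0
```

```bash
python3 - <<'E'
from h import *
p=np.load('top.npz')['p'];a=np.array([.157,.501]);b=np.array([.563,-.205]);L=np.linalg.norm(b-a);t=(b-a)/L
q=p[...,:2]-a;s=q@t;n=q@[-t[1],t[0]]
for k in np.arange(0,L,.1):
    m=(s>k)&(s<k+.1)&(abs(n)<.1);print(k.round(1),np.nanpercentile(p[m][:,2],[50,99.5]).round(3))
s=read_state();print(s['eef_pos'],s['eef_rot'])
E
```

```text
0.0 [0.52  0.566]
0.1 [0.003 0.557]
0.2 [-0.001  0.013]
0.3 [0.001 0.06 ]
0.4 [0.001 0.059]
0.5 [0.003 1.385]
0.6 [0.    0.196]
0.7 [0.023 0.084]
0.8 [0.769 0.901]
[0.15753446 0.50075032 0.33117583] [-8.03046554e-05 -7.32412748e-02  9.97314241e-01 -1.20483883e-04]
```

Emit:
arm_command([
  [[-0.34,-0.86,0,0],[-0.34,-0.86,0,0],[-0.34,-0.86,0,0],[-0.34,-0.86,0,0],[-0.34,-0.86,0,0],[-0.34,-0.86,0,0],[-0.34,-0.86,0,0],[-0.34,-0.86,0,0],[-0.34,-0.86,0,0],[-0.34,-0.86,0,0],[-0.34,-0.86,0,0]],
])

```text
time_s: 1.52
eef_pos: [0.3607, 0.1463, 0.3311]
eef_rot: [-0.0, -0.072, 0.997, 0.0]
contact_force: [1.5, 0.4, -0.0]
grip_width: 0.0851
grip_force: 0.0
```

Emit:
arm_command([
  [[-0.34,-0.86,0,0],[-0.34,-0.86,0,0],[-0.34,-0.86,0,0],[-0.34,-0.86,0,0],[-0.34,-0.86,0,0],[-0.34,-0.86,0,0],[-0.34,-0.86,0,0],[-0.34,-0.86,0,0],[-0.34,-0.86,0,0],[-0.34,-0.86,0,0],[0,0,0.8,0],[0,0,0.8,0]],
])

```text
time_s: 2.52
eef_pos: [0.5459, -0.1746, 0.2665]
eef_rot: [0.001, -0.071, 0.997, -0.001]
contact_force: [1.5, -0.8, -1.5]
grip_width: 0.085
grip_force: 0.0
```

```bash
python3 - <<'E'
from h import *
s=read_state();print(s['time_s'],s['eef_pos'],s['eef_rot'],s['joint_pos'])
w=snapshot('wrist');save(w,'w1');np.savez('w1.npz',img=w['image'],p=cloud(w));print(w['xyz'])
E
```

```text
2.5167 [ 0.54585551 -0.17461051  0.26648289] [ 1.02873579e-03 -7.07710208e-02  9.97491832e-01 -6.70688310e-04] [-5.13955306e-01  3.97982594e-01  1.28720242e+00  1.74046976e-05
  1.45395159e+00 -2.22641421e+00]
[ 0.47387746 -0.18486242  0.41014684]
```

View pics/w1.png

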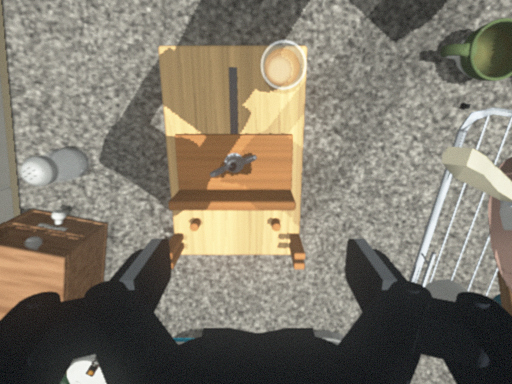

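The wrist view shows the nut at (235,164), the wall along row 198, and the dowels at (195,224) and (276,224). Next I measure the nut and wall from it.

```bash
cat > m.py <<'E'
from h import *
def meas(w,c=np.array([553,-206.5]),yaw=8.3):
    p=cloud(w)*1000;hsv=cv2.cvtColor(w['image'],cv2.COLOR_RGB2HSV)
    a=np.radians(yaw);X=np.array([np.cos(a),np.sin(a)]);Y=np.array([-X[1],X[0]])
    q=p[...,:2]-c;b=np.stack([q@X,q@Y,p[...,2]],-1)
    ins=(abs(b[...,0])<140)&(abs(b[...,1])<92)
    lo=ins&(b[...,2]>12)&(b[...,2]<30)&(hsv[...,1]>60)
    print('board rect',cv2.minAreaRect(p[lo][:,:2].astype(np.float32)))
    wall=ins&(b[...,2]>76)&(b[...,2]<90)&(abs(b[...,0])<95)&(abs(b[...,1])<78)
    r=b[wall];print('wall x',np.percentile(r[:,0],[2,50,98]).round(1),'y',np.percentile(r[:,1],[1,99]).round(1),'z',np.median(r[:,2]).round(1),len(r))
    wx=np.median(r[:,0]);
    nut=ins&(hsv[...,1]<60)&(b[...,2]>40)&(b[...,2]<75)&(b[...,0]<wx-8)&(b[...,0]>wx-80)&(abs(b[...,1])<35)
    r=b[nut];print('nut n',len(r),'centre',r.mean(0).round(1))
    st=r[r[:,2]>62];print('stud top',len(st),st.mean(0).round(1) if len(st) else '')
    ear=r[(r[:,2]>45)&(r[:,2]<65)][:,:2].astype(np.float32)
    rr=cv2.minAreaRect(ear);v=cv2.PCACompute(ear,None)[1][0];print('ear rect',rr,'angle',np.degrees(np.arctan2(v[1],v[0]))%180)
E
python3 - <<'E'
from m import *
meas(snapshot('wrist'))
E
```

```text
board rect ((552.3728637695312, -205.65826416015625), (278.5364685058594, 180.20892333984375), 8.075517654418945)
wall x [-91.7  39.6  46.7] y [-71.7  73.9] z 82.9 1516
nut n 337 centre [-2.   1.7 55. ]
stud top 69 [ 0.2 -0.6 64. ]
ear rect ((-0.908599853515625, 1.7427005767822266), (15.220940589904785, 57.33952331542969), 33.193111419677734) angle 111.09375
```

Emit:
arm_command([
  [[-0.31,-0.81,0,0],[0,0,0,0],[0,0,0.9,0],[0,0,0.9,0],[0,0,0.9,0],[0,0,0.9,0],[0,0,0.6,0],[0,0,0.5,0],[0,0,0.4,0],[0,0,0.4,0],[0,0,0,0]],
])

```text
time_s: 3.53
eef_pos: [0.5614, -0.2023, 0.046]
eef_rot: [-0.001, -0.072, 0.997, 0.001]
contact_force: [-0.8, -0.7, -1.4]
grip_width: 0.085
grip_force: 0.0
```

Emit:
arm_command([
  [[-0.12,0,0,0],[-0.12,0,0,0],[-0.12,0,0,0],[-0.12,0,0,0],[-0.12,0,0,0],[-0.12,0,0,0],[-0.12,0,0,0],[-0.12,0,0,0],[0,0,0,0]],
])

```text
time_s: 4.28
eef_pos: [0.6007, -0.197, 0.0472]
eef_rot: [0.0, -0.073, 0.997, -0.0]
contact_force: [0.4, -0.8, 0.1]
grip_width: 0.085
grip_force: 0.0
```

Emit:
arm_command([
  [[-0.05,0,0,0],[-0.05,0,0,0],[0,0,0,0]],
])

```text
time_s: 4.53
eef_pos: [0.6039, -0.1965, 0.0471]
eef_rot: [-0.0, -0.073, 0.997, 0.0]
contact_force: [-0.4, 0.9, 0.1]
grip_width: 0.0851
grip_force: 0.4
```

Emit:
arm_command([
  [[-0.05,0,0,0],[-0.05,0,0,0]],
])

```text
time_s: 4.7
eef_pos: [0.6076, -0.196, 0.0471]
eef_rot: [-0.0, -0.073, 0.997, 0.0]
contact_force: [-3.8, -0.5, 0.0]
grip_width: 0.085
grip_force: 1.6
```

Emit:
arm_command([
  [[-0.05,0,0,0],[-0.05,0,0,0]],
])

```text
time_s: 4.87
eef_pos: [0.6097, -0.1956, 0.047]
eef_rot: [-0.003, -0.072, 0.997, 0.001]
contact_force: [-27.6, -2.1, 11.2]
grip_width: 0.085
grip_force: 13.6
```

Emit:
arm_command([
  [[0.1,0,0,0],[0.3,0,0,0],[0.25,0,0,0],[0,0,-0.9,0],[0,0,-0.9,0],[0,0,-0.9,0],[0,0,-0.9,0],[0,0,-0.7,0],[0,0,0,0]],
])

```text
time_s: 5.62
eef_pos: [0.5882, -0.2001, 0.2262]
eef_rot: [0.005, -0.073, 0.997, -0.003]
contact_force: [0.5, 0.0, 0.8]
grip_width: 0.0852
grip_force: 0.0
```

```bash
python3 - <<'E'
from m import *
s=read_state();print(s['time_s'],s['eef_pos'],s['eef_rot'],s['joint_pos'].round(3) if hasattr(s['joint_pos'],'round') else s['joint_pos'])
w=snapshot('wrist');save(w,'w2');meas(w,np.array([552.6,-206]),8.2)
E
```

```text
5.6167 [ 0.58822762 -0.20007646  0.22623658] [ 0.00525391 -0.07293894  0.99731745 -0.00319473] [-5.160e-01  5.260e-01  1.199e+00  1.000e-03  1.405e+00 -2.233e+00]
board rect ((554.7203369140625, -205.27406311035156), (273.6854248046875, 180.1708526611328), 8.277690887451172)
wall x [-92.3  71.3  78.8] y [-71.9  72.8] z 82.9 1915
nut n 450 centre [30.   0.5 55.1]
stud top 101 [31.9 -0.5 63.9]
ear rect ((31.16985321044922, 0.9699192047119141), (15.876161575317383, 58.80342483520508), 32.83872604370117) angle 111.327156
```

View pics/w2.png

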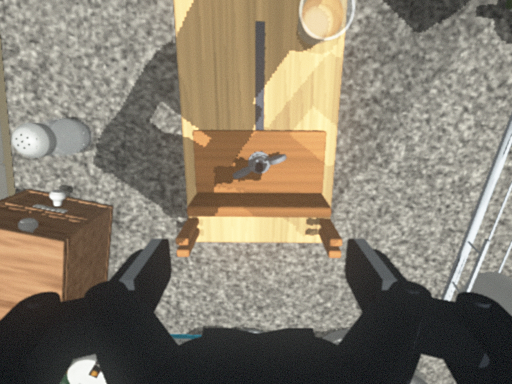

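The fence is home (stud at board x = 32, wall centre 74) and the wings are still at 111°. Next I centre over the stud, set the fingers 30 mm apart, and turn to a heading that straddles the nut.

Emit:
arm_command([
  [[0.1,-0.03,0,0],[0,0,0,1],[0,0,0,1],[0,0,0,1],[0,0,0,1],[0,0,0,1],[0,0,0,1],[0,0,0,1],[0,0,0,1],[0,0,0,1],[0,0,0,1],[0,0,0,1]],
], gripper=30)

```text
time_s: 6.67
eef_pos: [0.5817, -0.2009, 0.2174]
eef_rot: [-0.001, 0.484, 0.875, 0.0]
contact_force: [0.6, -0.1, 0.4]
grip_width: 0.0301
grip_force: 0.0
```

Emit:
arm_command([
  [[0,0,0,1],[0,0,0,1],[0,0,0,1],[0,0,0,0],[0,0,0.9,0],[0,0,0.9,0],[0,0,0.7,0],[0,0,0,0]],
])

```text
time_s: 7.33
eef_pos: [0.5792, -0.1995, 0.1125]
eef_rot: [-0.006, 0.612, 0.791, -0.001]
contact_force: [-1.5, 0.6, -0.8]
grip_width: 0.0301
grip_force: 0.0
```

```bash
python3 - <<'E'
from m import *
s=read_state();print(s['time_s'],s['eef_pos'],s['eef_rot'],s['joint_pos'],s['grip_width'])
w=snapshot('wrist');save(w,'w3')
E
```

```text
7.3333 [ 0.57920671 -0.19949137  0.11247891] [-5.89798984e-03  6.12144986e-01  7.90723186e-01 -7.57291584e-04] [-5.22745035e-01  6.17093121e-01  1.35591300e+00  1.07242687e-04
  1.18047901e+00 -7.76014654e-01] 0.030091002921197704
```

View pics/w3.png

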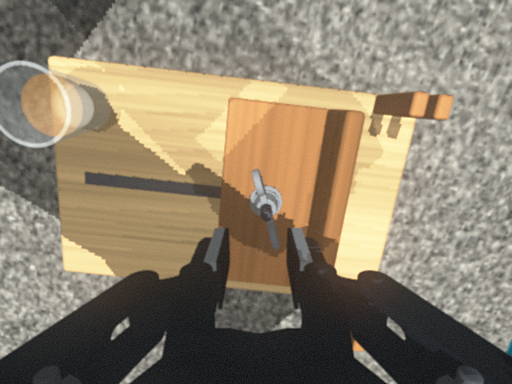

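The wrist view shows the fingers at (215,250) and (300,250), set crosswise to the wings, which run from (257,172) to (275,245). The TCP drifted 5 mm during the spin, so I correct that and lower.

Emit:
arm_command([
  [[-0.09,0.11,0,0],[0,0,0.4,0],[0,0,0.4,0],[0,0,0,0],[0,0,0,0]],
])

```text
time_s: 7.8
eef_pos: [0.5881, -0.2038, 0.0888]
eef_rot: [0.001, 0.613, 0.79, 0.0]
contact_force: [0.9, -0.3, 0.5]
grip_width: 0.0298
grip_force: 0.0
```

Emit:
arm_command([
  [[0.07,-0.08,0,0],[0,0,0,0],[0,0,0,0],[0,0,0,0]],
])

```text
time_s: 8.13
eef_pos: [0.5839, -0.2017, 0.0882]
eef_rot: [0.001, 0.613, 0.79, 0.0]
contact_force: [0.2, -0.2, 0.1]
grip_width: 0.0296
grip_force: 0.0
```

Centred. Lowering 42 mm.

Emit:
arm_command([
  [[0,0,0.25,0],[0,0,0.25,0],[0,0,0.25,0],[0,0,0.3,0],[0,0,0,0],[0,0,0,0]],
])

```text
time_s: 8.63
eef_pos: [0.5831, -0.2013, 0.0442]
eef_rot: [-0.001, 0.613, 0.79, -0.0]
contact_force: [-0.7, -0.4, 0.7]
grip_width: 0.03
grip_force: 0.0
```

Emit:
arm_command([
  [[0,0,0,0.6],[0,0,0,0.6],[0,0,0,0.6],[0,0,0,0.6],[0,0,0,0.6],[0,0,0,0.6],[0,0,0,0.6],[0,0,0,0.6],[0,0,0,0.6],[0,0,0,0.6],[0,0,0,0],[0,0,0,0]],
])

```text
time_s: 9.63
eef_pos: [0.5839, -0.2015, 0.0457]
eef_rot: [0.0, 0.827, 0.562, 0.0]
contact_force: [0.7, 1.7, 0.7]
grip_width: 0.0299
grip_force: 0.7
```

Emit:
arm_command([
  [[0,0,0,0.8],[0,0,0,0.8],[0,0,0,0.8],[0,0,0,0.8],[0,0,0,0.8],[0,0,0,0.8],[0,0,0,0.8],[0,0,0,0.8],[0,0,0,0.8],[0,0,0,0.8],[0,0,0,0.8],[0,0,0,0.4]],
])

```text
time_s: 10.63
eef_pos: [0.584, -0.2018, 0.0457]
eef_rot: [0.0, 0.994, 0.113, 0.001]
contact_force: [1.7, -0.0, -0.3]
grip_width: 0.0297
grip_force: 0.8
```

```bash
python3 - <<'E'
from m import *
s=read_state();print(s['eef_pos'],s['eef_rot'],s['joint_pos'][5],s['wrist_torque'])
save(snapshot('wrist'),'w4')
E
```

```text
[ 0.58399773 -0.20176856  0.04566606] [4.15662751e-04 9.93559106e-01 1.13312874e-01 5.68234846e-04] 0.821664052399442 [ 0.01294609 -0.3074033   0.01657592]
```

View pics/w4.png

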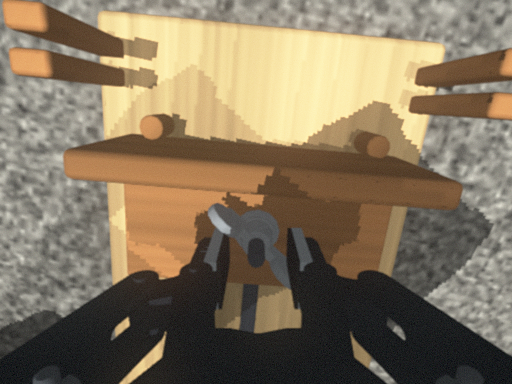

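The fingers straddle the nut and drive the wings, which now run from (215,215) to (285,280). The wall is still on the dowels. I continue the stroke.

Emit:
arm_command([
  [[0,0,0,0.8],[0,0,0,0.8],[0,0,0,0.8],[0,0,0,0.8],[0,0,0,0.8],[0,0,0,0.8],[0,0,0,0.8],[0,0,0,0.8],[0,0,0,0.8],[0,0,0,0.8],[0,0,0,0.8],[0,0,0,0.8]],
])

```text
time_s: 11.68
eef_pos: [0.5835, -0.2012, 0.0453]
eef_rot: [-0.0, 0.925, -0.379, -0.0]
contact_force: [0.2, 1.3, -0.1]
grip_width: 0.0299
grip_force: 1.1
```

Emit:
arm_command([
  [[0,0,0,0.8],[0,0,0,0.8],[0,0,0,0.8],[0,0,0,0.8],[0,0,0,0.8],[0,0,0,0.8],[0,0,0,0.8],[0,0,0,0.8],[0,0,0,0.8],[0,0,0,0],[0,0,0,0]],
])

```text
time_s: 12.6
eef_pos: [0.5835, -0.2015, 0.0454]
eef_rot: [0.0, 0.723, -0.691, -0.0]
contact_force: [0.3, 1.4, -0.7]
grip_width: 0.03
grip_force: 0.5
```

Emit:
arm_command([
  [[0,0,0,-0.5],[0,0,-0.6,0],[0,0,-0.7,0],[0,0,0,-1],[0,0,0,-1],[0,0,0,-1],[0,0,0,-1],[0,0,0,-1],[0,0,0,-1],[0,0,0,-1],[0,0,0,-1],[0,0,0,-1]],
])

```text
time_s: 13.6
eef_pos: [0.5836, -0.2018, 0.0975]
eef_rot: [0.0, 0.966, -0.26, 0.0]
contact_force: [-0.8, 0.9, 0.3]
grip_width: 0.0304
grip_force: 0.0
```

Emit:
arm_command([
  [[0,0,0,-1],[0,0,0,-1],[0,0,0,-1],[0,0,0,-1],[0,0,0,-1],[0,0,0,-1],[0,0,0,-1],[0,0,0,-1],[0,0,0,-1],[0,0,0,-1],[0,0,0,-1],[0,0,0,-1]],
])

```text
time_s: 14.6
eef_pos: [0.5836, -0.2018, 0.0975]
eef_rot: [0.0, 0.934, 0.357, -0.0]
contact_force: [0.3, -0.2, -0.6]
grip_width: 0.0301
grip_force: 0.0
```

Emit:
arm_command([
  [[0,0,0,-1],[0,0,0,-1],[0,0,0,-1],[0,0,0,-1],[0,0,0,-1],[0,0,0,-1],[0,0,0,-1],[0,0,0,-1],[0,0,0,-1],[0,0,0,0],[0,0,0,0],[0,0,0,0]],
])

```text
time_s: 15.6
eef_pos: [0.5836, -0.2017, 0.0974]
eef_rot: [0.0, 0.674, 0.739, -0.0]
contact_force: [0.1, -0.0, 0.4]
grip_width: 0.0299
grip_force: 0.0
```

```bash
python3 - <<'E'
from m import *
s=read_state();print(s['time_s'],s['eef_pos'],s['eef_rot'],s['joint_pos'][5])
save(snapshot('wrist'),'w5')
E
```

```text
15.6 [ 0.58357729 -0.20165081  0.09737064] [ 1.11101131e-04  6.73974174e-01  7.38754896e-01 -5.58652020e-05] -0.6136979952041479
```

View pics/w5.png

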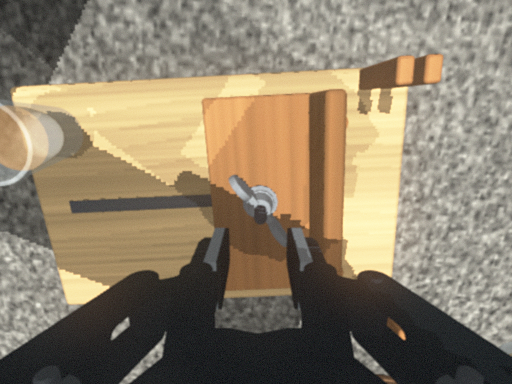

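The wings run from (233,180) to (285,240), just clear of the right finger. I back off another 15° before lowering.

Emit:
arm_command([
  [[0,0,0,-0.8],[0,0,0,-0.8],[0,0,0,-0.8],[0,0,0,0],[0,0,0.3,0],[0,0,0.3,0],[0,0,0.3,0],[0,0,0.3,0],[0,0,0.1,0],[0,0,0,0]],
])

```text
time_s: 16.48
eef_pos: [0.5828, -0.2012, 0.0434]
eef_rot: [-0.002, 0.576, 0.818, -0.0]
contact_force: [-0.2, -0.9, 1.2]
grip_width: 0.0302
grip_force: 0.0
```

Emit:
arm_command([
  [[0,0,0,0.8],[0,0,0,0.8],[0,0,0,0.8],[0,0,0,0.8],[0,0,0,0.8],[0,0,0,0.8],[0,0,0,0.8],[0,0,0,0.8],[0,0,0,0.8],[0,0,0,0.8],[0,0,0,0.8],[0,0,0,0.8]],
])

```text
time_s: 17.48
eef_pos: [0.5841, -0.2014, 0.0458]
eef_rot: [0.0, 0.899, 0.437, 0.001]
contact_force: [2.0, 2.0, -0.3]
grip_width: 0.0302
grip_force: 0.9
```

Emit:
arm_command([
  [[0,0,0,0.8],[0,0,0,0.8],[0,0,0,0.8],[0,0,0,0.8],[0,0,0,0.8],[0,0,0,0.8],[0,0,0,0.8],[0,0,0,0.8],[0,0,0,0.8],[0,0,0,0.8],[0,0,0,0],[0,0,0,0]],
])

```text
time_s: 18.48
eef_pos: [0.5838, -0.2016, 0.0457]
eef_rot: [0.0, 0.999, 0.037, 0.0]
contact_force: [0.7, -1.1, 0.6]
grip_width: 0.03
grip_force: 0.2
```

```bash
python3 - <<'E'
from m import *
s=read_state();print(s['time_s'],s['eef_pos'],s['eef_rot'],s['joint_pos'][5],s['wrist_torque'])
save(snapshot('wrist'),'w6')
E
```

```text
18.4833 [ 0.58382308 -0.2016391   0.0456986 ] [2.25508076e-04 9.99305402e-01 3.72632016e-02 3.40662963e-04] 0.9743021840016879 [ 0.01763127 -0.07563678  0.03051618]
```

View pics/w6.png

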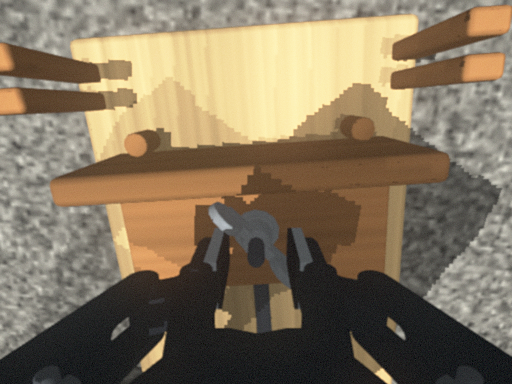

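The wings run from (215,212) to (288,282), about 40° short of square to the wall. I approach the stop slowly.

Emit:
arm_command([
  [[0,0,0,0.5],[0,0,0,0.5],[0,0,0,0.5],[0,0,0,0.5],[0,0,0,0.5],[0,0,0,0.5],[0,0,0,0.5],[0,0,0,0.5],[0,0,0,0.5],[0,0,0,0]],
])

```text
time_s: 19.37
eef_pos: [0.5835, -0.2014, 0.0454]
eef_rot: [-0.0, 0.98, -0.198, -0.0]
contact_force: [0.5, 1.0, 0.5]
grip_width: 0.0301
grip_force: 0.4
```

Emit:
arm_command([
  [[0,0,0,0.35],[0,0,0,0.35],[0,0,0,0]],
])

```text
time_s: 19.62
eef_pos: [0.5835, -0.2013, 0.0454]
eef_rot: [-0.0, 0.972, -0.233, -0.0]
contact_force: [-0.1, 1.2, 0.7]
grip_width: 0.0299
grip_force: 0.7
```

Emit:
arm_command([
  [[0,0,0,0.3],[0,0,0,0.3],[0,0,0,0]],
])

```text
time_s: 19.87
eef_pos: [0.5835, -0.2013, 0.0453]
eef_rot: [-0.0, 0.965, -0.263, -0.0]
contact_force: [0.8, 1.7, -0.3]
grip_width: 0.03
grip_force: 0.9
```

Emit:
arm_command([
  [[0,0,0,0.25],[0,0,0,0.25],[0,0,0,0]],
])

```text
time_s: 20.12
eef_pos: [0.5836, -0.2014, 0.0453]
eef_rot: [-0.0, 0.957, -0.289, -0.0]
contact_force: [-0.8, 1.5, 0.4]
grip_width: 0.0301
grip_force: 0.9
```

Emit:
arm_command([
  [[0,0,0,0.25],[0,0,0,0.2],[0,0,0,0]],
])

```text
time_s: 20.37
eef_pos: [0.5836, -0.2015, 0.0453]
eef_rot: [-0.0, 0.95, -0.312, -0.0]
contact_force: [0.3, 3.0, 0.8]
grip_width: 0.03
grip_force: 0.9
```

```bash
python3 - <<'E'
from m import *
s=read_state();print(s['time_s'],s['eef_rot'],s['wrist_torque'],s['grip_force'])
save(snapshot('wrist'),'w7')
E
```

```text
20.3667 [-2.23312313e-05  9.50219490e-01 -3.11581321e-01 -2.33052765e-05] [0.26199235 0.05218148 0.01042637] 0.8752325299428776
```

View pics/w7.png

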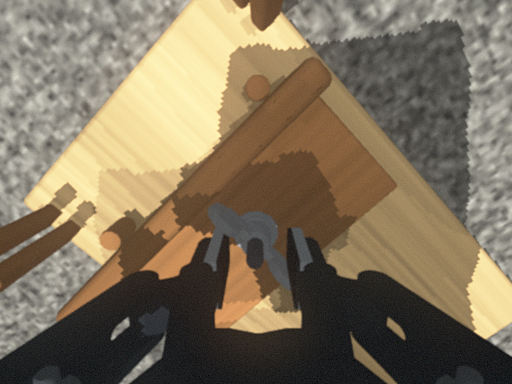

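The wings look nearly square to the wall. I keep making gentle strokes until the force rises.

Emit:
arm_command([
  [[0,0,0,0.2],[0,0,0,0.2],[0,0,0,0]],
])

```text
time_s: 20.67
eef_pos: [0.5835, -0.2012, 0.0452]
eef_rot: [-0.0, 0.943, -0.332, -0.0]
contact_force: [-0.7, 4.6, 0.8]
grip_width: 0.0301
grip_force: 2.1
```

Emit:
arm_command([
  [[0,0,0,0.2],[0,0,0,0.2],[0,0,0,0]],
])

```text
time_s: 20.92
eef_pos: [0.5835, -0.2011, 0.0453]
eef_rot: [-0.0, 0.936, -0.352, -0.0]
contact_force: [-1.6, 4.9, 1.6]
grip_width: 0.03
grip_force: 10.6
```

The pad force jumped to 10.6 N, so the nut is at its stop. I unload, lift clear and look.

Emit:
arm_command([
  [[0,0,0,-0.5],[0,0,0,-0.8],[0,0,0,-0.8],[0,0,0,0],[0,0,-0.5,0],[0,0,-0.9,0],[0,0,-0.9,0],[0,0,-0.9,0],[0,0,-0.9,0],[0,0,0,0],[0,0,0,0]],
])

```text
time_s: 21.83
eef_pos: [0.5842, -0.2022, 0.2113]
eef_rot: [0.001, 0.969, -0.248, 0.002]
contact_force: [0.2, -0.4, -0.7]
grip_width: 0.0298
grip_force: 0.0
```

```bash
python3 - <<'E'
from m import *
meas(snapshot('wrist'),np.array([552.6,-206]),8.2)
s=read_state();print(s['time_s'],s['eef_pos'],s['contact_force'])
E
```

```text
board rect ((552.49267578125, -205.34596252441406), (279.7999267578125, 179.67799377441406), 8.044039726257324)
wall x [-89.5  73.6  79.6] y [-72.2  72.8] z 82.9 2248
nut n 455 centre [33.2 -0.4 54.8]
stud top 58 [32.2  0.5 66.3]
ear rect ((31.855104446411133, 0.4185638427734375), (58.781070709228516, 15.116190910339355), 10.38481616973877) angle 0.22407043
21.8833 [ 0.58349973 -0.20182967  0.20921115] [ 0.56793418 -0.91076197  0.12535971]
```

The wings lie along the board (0.2°), the wall is at its home position, and the robot is clear.

```bash
python3 -c "
from h import *
print(close_job())"
```

```text
the job is handed in; nothing more can be done
None
```

I pushed the fence home against both stop dowels and turned the wing nut clockwise to its hard stop. A last look showed the wings within about 0.2° of snug, and the job was handed in about 22 s into the 64 s limit, but no verdict came back.

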